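# Open the grease tub's bay of a bypass-door parts cabinet

### The arm

A 6-joint arm with a two-finger parallel gripper is mounted at the origin on a cart in front of the work surface, level with it; the furniture and walls round the work are solid. World frame = base frame: x ahead of the robot, y to its left, z up, the work surface at z = 0. Lengths are in m, angles in rad, forces in N, time in s.
With the tool pointing down it reaches from about 0.3 to 0.775 m from the base axis. Payload 14.6 kg.
Tool frame: the origin (TCP) lies on the centre line of the jaws, within the pads' length; the fingertips stand tips_ahead ahead of it and the grasp point (between the pads) lies 5 mm behind it (tips_ahead is the distance from the TCP to the fingertips, in m); z points along the fingers, y is the line along which they close (so a half turn about z gives the same grasp; the last joint's range is limited). The gripper opens to 85 mm and grips with 20 to 120 N. Pads are 22 mm wide; open, the fingers measure 114 mm over their backs; the gripper's body (76 mm by 85 mm) begins 54 mm behind the grasp point. The pads swing forward as they close: fully open they stand 13 mm farther back than shut.
Start: joints at [-1.257, 0.3, 1.521, -0, 1.321, -0.067], TCP at [0.204, -0.511, 0.207] pointing down, gripper open.
Joint ranges: [-3.03, 3.03], [-0.79, 2.21], [0.23, 2.52], [-1.04, 4.18], [0, 3.07], [-2.55, 2.55]. Speed limits (rad/s): [2.22, 2.22, 2.57, 3.14, 3.14, 3.14].

### API

Orientations are given as a rotation vector (axis times angle).
In Python, from station import read_state, snapshot, calibration, close_job, tips_ahead gives the robot as it stands.
- The arm moves only by the shell command python3 -m pendant 'ROWS' [FORCE]. ROWS is JSON, a list that holds one entry, the list of rows, each a list of 7 numbers: the closure, from 0 (fully open) to 1 (shut), then the shift along the tool's x, y, z in mm, then the turn, a rotation vector about the tool's x, y, z in degrees. A call has 1 to 12 rows; each row shifts and turns the commanded pose from where the row before left it, along the tool's axes as they then stand; what a row does not reach is not made up. A row lasts 1/12 s, in which the tool goes at most 41.7 mm and 7.16 degrees, less where a joint would pass 70% of its speed; a pose out of reach is approached as far as the arm can. A call is refused whole if a number of a shift passes 41.7 or a number of a turn 7.16, either way. A call with a gripper value outside its range is refused whole. The fingers move at their own pace and stop on an object; FORCE is the grip in N (left out, the last holds). Time passes only in rows, so rows that do not move let the fingers close. It gives the time, the measured TCP pose, the force, the opening and the grip force at its end, in the units of the state.
- read_state(): the state, without advancing time (a new reading comes with each control period).
- snapshot(name): name is "scene" or "top" or "wrist"; returns (picture, depth): 400x640x3 uint8, red, green, blue; 400x640 float32, m along the optical axis (not along the pixel's ray), 0 where there is no reading.
- calibration(name): a dict with "camera_matrix" (3x3 intrinsics, pixels), "T" (4x4, takes a point from camera to world coordinates); the wrist camera has in their place "mount" (4x4, takes a point from camera to tool coordinates, whose origin is the TCP and whose axes are the flange's). Camera axes: x right, y down, z forward; pixel columns grow to the right and rows downward; lengths in m; the calibration is good to about 2 mm. A picture is of the moment at which its call begins: read the wrist's pose just before it. calibration takes no time and is no camera call.
- close_job(): hands the job in; it is judged then, once.
The state is a dict: "time": time; "q": joint angles; "qvel": joint speeds; "tau": joint torques, N m; "tool_pos": TCP position; "tool_rot": TCP orientation; "force": force on the tool from outside, world axes, zero at the start; "moment": the same for the moment, N m; "width": finger opening in m; "finger_force": force on a finger pad.
Only numpy, scipy, OpenCV 4.12 (cv2) and the standard library are available. Lean on these libraries where they do the work, as an engineer would, in place of code of your own. Each camera call takes 0.05 s, during which the arm holds its last target. There are 200 camera calls.

### The job

The blue parts cabinet has three clear doors on a double track. Slide the door in front of the grease tub (black tub with a yellow lid) fully behind the middle door, up to its stop, so that the tub's bay is open. Leave the door at the other end as it is, and the tub where it stands.

Things in the scene. Friction and masses are not known exactly. Their poses are not given: they have to be found in the camera images.
- cabinet: Blue cabinet with clear top, fixed to the bench, 130 (x) x 480 (y) x 170 mm high. Origin: centre of underside; x to its back, y to its left end seen from the robot. Front at x -0.065. Three bays: left (y 0.08 to 0.23), middle, right (y -0.23 to -0.08). Middle door: front track, bolted, no pull. Left and right doors: rear track, slide behind it.
- grease_tub: Black round tub with a yellow lid, 70 mm across, 74 mm high, origin at the centre of its underside. Stands in the left or the right end bay (cabinet y about +0.155 or -0.155); a red box stands in the other end bay, a small amber bottle in the middle one.
- left_pull (a point): Left door's orange pull: upright post 16 mm wide (cabinet y), 24 mm (x), 50 mm tall, clear all round but for the arm to the door. Point on its axis, 17 mm below its top, 45 mm in front of the cabinet; cabinet-frame x -0.110, z 0.148, y +0.215 shut, +0.095 at the inner stop, fully behind the middle door. Starts 0 to 30 mm from shut. Slides along cabinet y only, with 2 to 4 N; stays where left.
- right_pull (a point): Right door's orange pull: upright post 16 mm wide (cabinet y), 24 mm (x), 50 mm tall, clear all round but for the arm to the door. Point on its axis, 17 mm below its top, 45 mm in front of the cabinet; cabinet-frame x -0.110, z 0.148, y -0.215 shut, -0.095 at the inner stop, fully behind the middle door. Starts 0 to 30 mm from shut. Slides along cabinet y only, with 2 to 4 N; stays where left.

How it is judged:
At the end, for the whole second after the job is handed in: The door in front of the grease tub is within 13 mm of its inner stop (pull at most 108 mm from the cabinet's middle plane); the other end door's pull is within 15 mm of its start; the tub is upright within 10 degrees and within 20 mm of its start (((y of grease_tub in the frame of cabinet above 0 m and y of left_pull in the frame of cabinet below 0.108 m and distance of right_pull from where it was at the start of the episode below 0.015 m) or (y of grease_tub in the frame of cabinet below 0 m and y of right_pull in the frame of cabinet above -0.108 m and distance of left_pull from where it was at the start of the episode below 0.015 m)) and distance of grease_tub from where it was at the start of the episode below 0.02 m and angle between grease_tub's own z axis and vertical below 0.17 rad); the robot touches nothing.
It fails at once if the other end door is slid more than 15 mm ((y of grease_tub in the frame of cabinet above 0 m and distance of right_pull from where it was at the start of the episode above 0.015 m) or (y of grease_tub in the frame of cabinet below 0 m and distance of left_pull from where it was at the start of the episode above 0.015 m)).
It fails at once if the grease tub is moved more than 20 mm (distance of grease_tub from where it was at the start of the episode above 0.02 m).
It also fails if it takes over 29 s, if anything falls off the work surface, if the arm or the gripper's body presses on something with over 40 N, if the wrist force passes 120 N, or if a joint passes its speed limit or range.

## Working session

There is one attempt and no reset: what is moved stays moved. The work goes in short steps, Python scripts to look and compute and a shell command to move; the robot and the scene stay as the last step left them, time stands still between calls to the robot, and variables do not carry over. Pictures are saved under pics/ and viewed, at most 10 in all, crops included, and the job is handed in when it is done.

```bash
mkdir -p pics; cat > h.py <<'E'
import numpy as np, cv2
from station import *
from scipy.spatial.transform import Rotation as R
def save(n,im): cv2.imwrite(f'pics/{n}.png',im[:,:,::-1])
def pts(name):
    im,d=snapshot(name);c=calibration(name);K=np.array(c['camera_matrix']);T=np.array(c['T'])
    v,u=np.mgrid[:400,:640];P=np.stack([(u-K[0,2])/K[0,0]*d,(v-K[1,2])/K[1,1]*d,d,np.ones_like(d)],-1)
    return im,d,(P@T.T)[...,:3]
E
python3 - <<'E'
from h import *
for n in('scene','top'):
    im,d,P=pts(n);save(n,im);hsv=cv2.cvtColor(im,cv2.COLOR_RGB2HSV)
    print(n,calibration(n)['T'])
    for nm,lo,hi in(('orange',(5,150,120),(18,255,255)),('yellow',(22,120,120),(35,255,255)),('blue',(100,120,50),(125,255,255))):
        m=cv2.inRange(hsv,lo,hi);k,l,s,c=cv2.connectedComponentsWithStats(m)
        for i in range(1,k):
            if s[i,4]>25:
                q=P[(l==i)&(d>0)]; print(nm,s[i],c[i].round(),np.median(q,0).round(3),np.percentile(q,97,axis=0).round(3),np.percentile(q,3,axis=0).round(3))
s=read_state();print(s,tips_ahead)
E
```

```text
scene [[-0.7707625  -0.31192969  0.5555403  -0.15586477]
 [-0.63712165  0.37587998 -0.6728969   0.86405475]
 [ 0.00108005 -0.87259046 -0.48845136  0.70384657]
 [ 0.          0.          0.          1.        ]]
orange [386  68   5  24  73] [388.  79.] [ 0.936 -0.887  0.112] [ 0.942 -0.876  0.157] [ 0.93  -0.903  0.064]
orange [379  70   4  25  86] [380.  82.] [ 0.935 -0.83   0.112] [ 0.942 -0.819  0.157] [ 0.929 -0.845  0.064]
orange [252 116  17  10 111] [260. 121.] [ 0.828 -0.058  0.196] [ 0.96  -0.031  0.202] [ 0.817 -0.176  0.14 ]
orange [375 156  23  19 263] [388. 165.] [ 0.451 -0.148  0.136] [ 0.497 -0.143  0.164] [ 0.435 -0.157  0.12 ]
orange [262 212  24  24 359] [276. 223.] [0.477 0.239 0.137] [0.525 0.244 0.165] [0.463 0.231 0.12 ]
yellow [424  46   5  21  50] [426.  56.] [ 0.94  -1.205  0.141] [ 0.95  -1.189  0.184] [ 0.934 -1.215  0.106]
yellow [313  70   5  25  78] [315.  81.] [ 0.943 -0.427  0.205] [ 0.947 -0.418  0.237] [ 0.937 -0.442  0.162]
yellow [321  70   5  23  72] [324.  81.] [ 0.943 -0.477  0.191] [ 0.948 -0.466  0.228] [ 0.937 -0.487  0.16 ]
yellow [284 150  1
[... 3143 characters left out ...]
0.277 0.173] [0.556 0.267 0.168]
{'time': 0.1, 'q': array([-1.25658770e+00,  3.00401512e-01,  1.52153185e+00,  3.83056771e-05,
        1.32073378e+00, -6.65977847e-02]), 'qvel': array([ 0.00048181, -0.00086788, -0.00044826, -0.00042198, -0.00118322,
        0.00087922]), 'tau': array([ 4.54951478e-04, -5.44380713e+01, -3.62370694e+01, -1.22646916e-04,
        3.05508212e-03,  2.59781427e-05]), 'tool_pos': array([ 0.2043488 , -0.51036085,  0.20608034]), 'tool_rot': array([-3.08376913e+00, -5.94344269e-01,  1.50530146e-04]), 'force': array([-0.00626888,  0.26931257, -0.05087924]), 'moment': array([ 0.06626752,  0.0059249 , -0.00333642]), 'finger_force': 0.0, 'width': 0.08592386442608031} 0.014
```

View pics/scene.png

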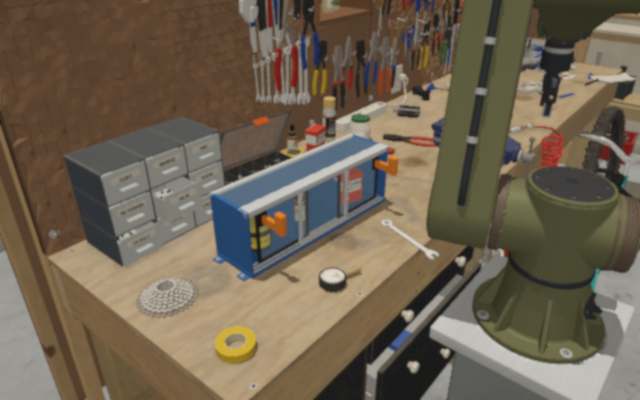

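View pics/top.png

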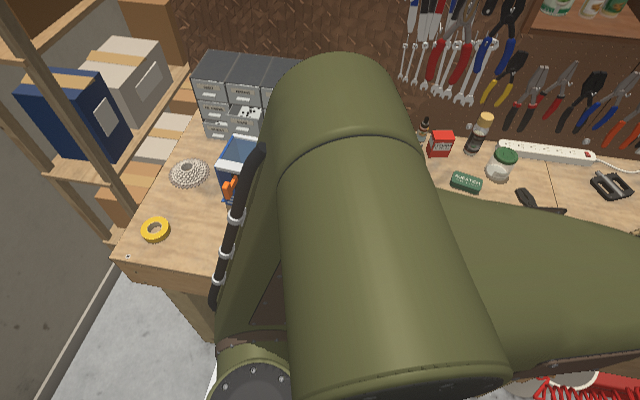

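Left bay seems to hold the tub (yellow at 265,241), with red in the right bay (350,187). I'll zoom in to confirm and refine the pull geometry.

```bash
python3 - <<'E'
from h import *
im,d,P=pts('scene');save('crop',cv2.resize(im[130:280,200:410],None,fx=3.6,fy=3.6,interpolation=cv2.INTER_CUBIC))
hsv=cv2.cvtColor(im,cv2.COLOR_RGB2HSV);m=cv2.inRange(hsv,(5,150,120),(18,255,255))>0
A=[]
for r in((375,156,23,19),(262,212,24,24)):
    x,y,w,h=r;q=P[y:y+h,x:x+w][m[y:y+h,x:x+w]];q=q[(q[:,2]>.11)&(q[:,2]<.18)];t=q[q[:,2]>.16];print(len(t),t.mean(0),t.min(0),t.max(0));A.append(np.percentile(q,5,axis=0))
a=A[1]-A[0];yaw=np.arctan2(-a[0],a[1]);print('yaw deg',np.degrees(yaw))
s=read_state();Rt=R.from_rotvec(s['tool_rot']);print(Rt.as_matrix().round(3))
for f in(0,180):
    D=R.from_euler('z',yaw+np.radians(f))*R.from_euler('x',np.pi)
    print(f,np.degrees((Rt.inv()*D).as_rotvec()))
print('shift in tool axes',1000*Rt.inv().apply(np.array([.474,.20,.27])-s['tool_pos']), np.array(calibration('wrist')['mount']).round(3))
E
```

```text
26 [ 0.44548035 -0.1492736   0.16275389] [ 0.43559853 -0.15782036  0.16016918] [ 0.45648955 -0.14074966  0.16575233]
49 [0.47248582 0.23779995 0.16321605] [0.4613781  0.22995789 0.16007228] [0.48497805 0.24557015 0.1658111 ]
yaw deg -4.0474210552039525
[[ 0.928  0.372 -0.   ]
 [ 0.372 -0.928  0.001]
 [ 0.    -0.001 -1.   ]]
0 [-5.14568487e-02  6.98795445e-03  2.58631068e+01]
180 [-9.56240698e-03 -7.04142153e-02 -1.54136878e+02]
shift in tool axes [ 514.34830915 -559.38346308  -63.29979521] [[ 0.    -0.956 -0.293  0.076]
 [ 1.     0.     0.     0.   ]
 [-0.    -0.293  0.956 -0.167]
 [ 0.     0.     0.     1.   ]]
```

View pics/crop.png

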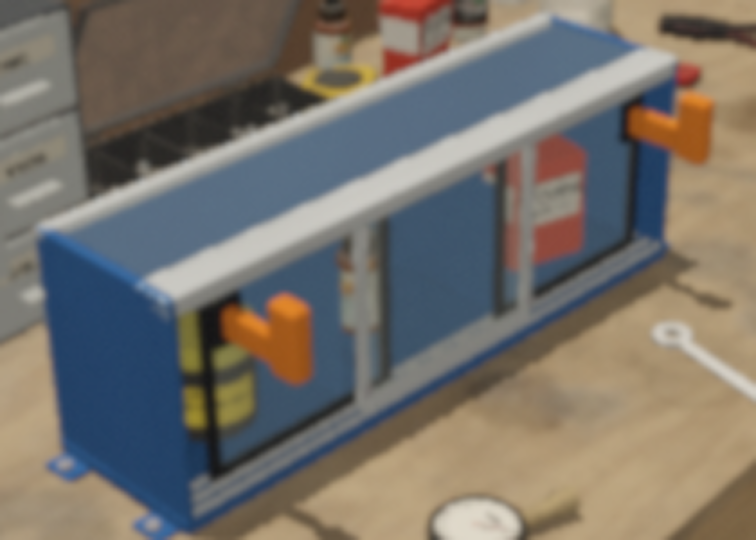

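The crop shows the tub (black with yellow, crop 215,380) in the left bay, the red box in the right bay and the bottle in the middle. The left pull's top is at about (0.4725, 0.238, 0.165), and the cabinet yaw is −4°. So the left door is the one to slide. I'll go above its pull.

```bash
python3 -m pendant '[[[0,0,0,-16,0,0,6.5],[0,0,0,-16,0,0,6.5],[0,0,0,-16,0,0,6.5],[0,0,0,-16,0,0,6.4],[0,11,-36,0,0,0,0],[0,11,-36,0,0,0,0],[0,11,-36,0,0,0,0],[0,11,-36,0,0,0,0],[0,11,-36,0,0,0,0],[0,11,-36,0,0,0,0],[0,11,-36,0,0,0,0],[0,11,-36,0,0,0,0]]]'
python3 -m pendant '[[[0,11,-36,0,0,0,0],[0,11,-36,0,0,0,0],[0,11,-36,0,0,0,0],[0,11,-36,0,0,0,0],[0,11,-36,0,0,0,0],[0,11,-36,0,0,0,0],[0,11,-36,0,0,0,0],[0,11,-36,0,0,0,0],[0,0,-20,0,0,0,0],[0,0,0,0,0,0,0],[0,0,0,0,0,0,0]]]'
python3 - <<'E'
from h import *
s=read_state();Rt=R.from_rotvec(s['tool_rot']);print(Rt.as_matrix().round(3),s['tool_pos'])
print(1000*Rt.inv().apply(np.array([.4725,.238,.143])-s['tool_pos']))
im,d=snapshot('wrist');save('w',im);c=calibration('wrist');K=np.array(c['camera_matrix']);M=np.array(c['mount'])
v,u=np.nonzero(cv2.inRange(cv2.cvtColor(im,cv2.COLOR_RGB2HSV),(5,150,120),(18,255,255)));z=d[v,u]
C=np.stack([(u-K[0,2])/K[0,0]*z,(v-K[1,2])/K[1,1]*z,z,np.ones_like(z)],-1)@M.T
W=Rt.apply(C[:,:3])+s['tool_pos']
t=W[(W[:,2]>.158)&(W[:,2]<.175)];print(len(W),len(t),t.mean(0),t.min(0),t.max(0))
E
```

```text
time: 1.15
tool_pos: [0.3127, -0.2278, 0.2705]
tool_rot: [3.14, -0.113, 0.0]
force: [0.8, 0.1, -0.2]
width: 0.0853
finger_force: 0.0
time: 2.07
tool_pos: [0.4222, 0.072, 0.2703]
tool_rot: [3.14, -0.108, -0.001]
force: [0.5, -0.5, -0.6]
width: 0.0853
finger_force: 0.0
[[ 0.998 -0.069 -0.001]
 [-0.069 -0.998 -0.   ]
 [-0.001  0.    -1.   ]] [0.42222555 0.0719926  0.27027049]
[  38.80588519 -169.10719266  127.20304146]
2876 774 [0.46161732 0.01713941 0.16355467] [ 0.43759798 -0.16171365  0.15800971] [0.48889113 0.2407072  0.16678817]
```

```bash
python3 -m pendant '[[[0,10,-25,0,0,0,0],[0,10,-25,0,0,0,0],[0,10,-25,0,0,0,0],[0,9,-25,0,0,0,0],[0,0,-25,0,0,0,0],[0,0,-24,0,0,0,0],[0,0,-20,0,0,0,0],[0,0,0,0,0,0,0],[0,0,0,0,0,0,0],[0,0,0,0,0,0,0]]]'
python3 - <<'E'
from h import *
s=read_state();Rt=R.from_rotvec(s['tool_rot']);print(s['tool_pos'])
im,d=snapshot('wrist');save('w2',im);c=calibration('wrist');K=np.array(c['camera_matrix']);M=np.array(c['mount'])
v,u=np.nonzero(cv2.inRange(cv2.cvtColor(im,cv2.COLOR_RGB2HSV),(5,150,120),(18,255,255)));z=d[v,u]
C=np.stack([(u-K[0,2])/K[0,0]*z,(v-K[1,2])/K[1,1]*z,z,np.ones_like(z)],-1)@M.T
W=Rt.apply(C[:,:3])+s['tool_pos']
t=W[(W[:,2]>.158)&(W[:,2]<.175)&(W[:,1]>.15)];print(len(t),t.mean(0),t.min(0),t.max(0))
p=t.mean(0);p[2]=.143;print(1000*Rt.inv().apply(p-s['tool_pos']))
E
```

```text
time: 2.95
tool_pos: [0.4735, 0.2358, 0.2706]
tool_rot: [3.139, -0.114, -0.0]
force: [0.1, 0.3, 0.9]
width: 0.0852
finger_force: 0.0
[0.47352528 0.23582638 0.27061977]
313 [0.47784605 0.23298744 0.16407523] [0.46486318 0.22512882 0.15824331] [0.48923959 0.24094995 0.16702227]
[  4.51681371   2.48759608 127.62031561]
```

View pics/w2.png

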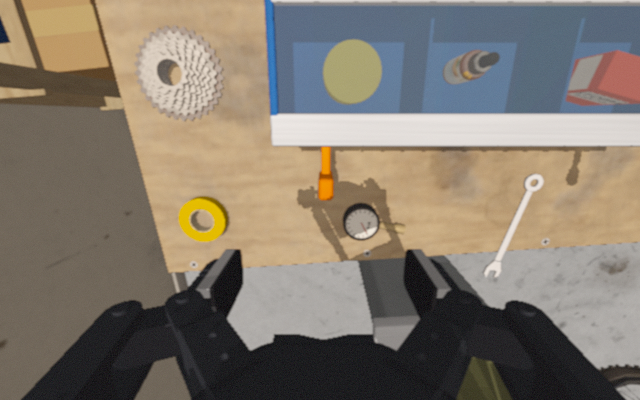

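The wrist view shows the yellow lid at (352,72) in the left bay and the left post at (326,188), between the fingers. Next I descend and grip.

```bash
python3 -m pendant '[[[0,4,2,15,0,0,0],[0,0,0,25,0,0,0],[0,0,0,25,0,0,0],[0,0,0,25,0,0,0],[0,0,0,20,0,0,0],[0,0,0,15,0,0,0],[0,0,0,2,0,0,0],[0,0,0,0,0,0,0],[0,0,0,0,0,0,0],[0,0,0,0,0,0,0]]]' && python3 -m pendant '[[[0.3,0,0,0,0,0,0],[0.5,0,0,0,0,0,0],[0.7,0,0,0,0,0,0],[1,0,0,0,0,0,0],[1,0,0,0,0,0,0],[1,0,0,0,0,0,0],[1,0,0,0,0,0,0],[1,0,0,0,0,0,0],[1,0,0,0,0,0,0],[1,0,0,0,0,0,0]]]' 25
```

```text
time: 3.83
tool_pos: [0.4778, 0.2348, 0.145]
tool_rot: [-3.139, 0.113, -0.003]
force: [0.1, 0.0, 0.5]
width: 0.0852
finger_force: 0.0
time: 4.67
tool_pos: [0.4772, 0.2349, 0.1436]
tool_rot: [-3.14, 0.112, 0.0]
force: [0.9, -0.4, 0.6]
width: -0.0003
finger_force: 0.0
```

The gripper closed to 0, so it missed the post. I'll look.

```bash
python3 - <<'E'
from h import *
s=read_state();Rt=R.from_rotvec(s['tool_rot'])
im,d=snapshot('wrist');save('w3',im);c=calibration('wrist');K=np.array(c['camera_matrix']);M=np.array(c['mount'])
v,u=np.nonzero(cv2.inRange(cv2.cvtColor(im,cv2.COLOR_RGB2HSV),(5,150,120),(18,255,255)));z=d[v,u]
C=np.stack([(u-K[0,2])/K[0,0]*z,(v-K[1,2])/K[1,1]*z,z,np.ones_like(z)],-1)@M.T
W=Rt.apply(C[:,:3])+s['tool_pos']
t=W[(W[:,2]>.1)&(W[:,2]<.2)&(W[:,1]>.15)];print(len(t),np.median(t,0),t.min(0),t.max(0))
sm,_,P=pts('scene');save('s3',cv2.resize(sm[100:280,180:410],None,fx=3.3,fy=3.3,interpolation=cv2.INTER_CUBIC))
m=cv2.inRange(cv2.cvtColor(sm,cv2.COLOR_RGB2HSV),(5,150,120),(18,255,255))>0
t=P[m];t=t[(t[:,0]<.52)&(t[:,1]>.15)&(t[:,2]>.1)&(t[:,1]<.3)];print(len(t),t.min(0),t.max(0))
E
```

```text
1053 [0.48910576 0.23184392 0.13984215] [0.47947641 0.22525157 0.11877922] [0.51484263 0.24062213 0.18031563]
309 [0.46049673 0.22909428 0.11684361] [0.51989492 0.24557004 0.16543633]
```

View pics/s3.png

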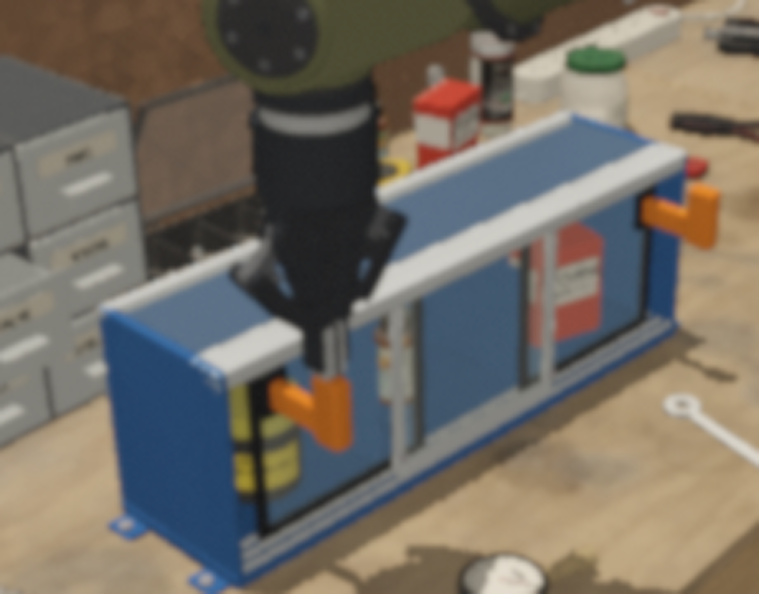

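View pics/w3.png

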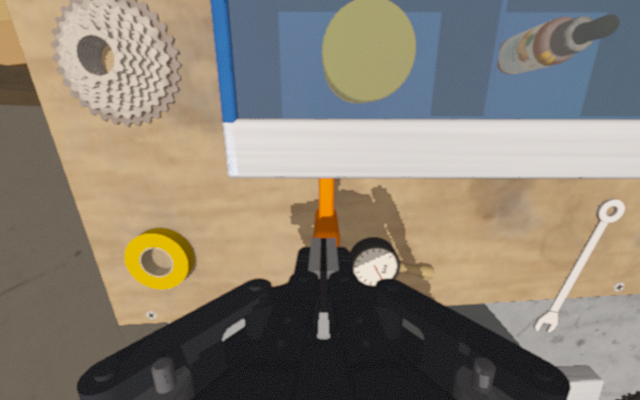

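```bash
python3 - <<'E'
from h import *
s=read_state();Rt=R.from_rotvec(s['tool_rot']);print(s['width'],s['finger_force'],s['force'],s['tool_pos'])
im,d=snapshot('wrist');c=calibration('wrist');K=np.array(c['camera_matrix']);M=np.array(c['mount'])
for v in range(200,340,8):
  r=[]
  for u in(316,330):
    z=d[v,u];C=M@[(u-K[0,2])/K[0,0]*z,(v-K[1,2])/K[1,1]*z,z,1];r+=[im[v,u],(Rt.apply(C[:3])+s['tool_pos']).round(3)]
  print(v,*r)
sm,_,P=pts('scene')
for v in range(192,226,3): print(v,sm[v,280],P[v,280].round(3))
E
```

```text
-0.00014074881144017964 0.0 [-0.21432331  0.11035856  0.23045478] [0.47713827 0.23487052 0.14356043]
200 [124 105  80] [0.459 0.245 0.001] [237 141   0] [0.5   0.229 0.139]
208 [125  97  71] [0.449 0.246 0.001] [238 139   0] [0.495 0.229 0.138]
216 [142  70   0] [0.488 0.239 0.133] [185  97   0] [0.489 0.23  0.139]
224 [129  62   0] [0.488 0.239 0.149] [134  64   0] [0.489 0.23  0.152]
232 [139  68   0] [0.488 0.239 0.162] [152  74   0] [0.488 0.23  0.162]
240 [99 95 95] [0.49  0.238 0.175] [99 95 95] [0.489 0.231 0.175]
248 [102  97  96] [0.489 0.238 0.184] [99 96 95] [0.489 0.231 0.184]
256 [100  98  97] [0.49  0.238 0.193] [99 94 92] [0.489 0.231 0.193]
264 [100  95  96] [0.49  0.238 0.201] [98 95 93] [0.489 0.231 0.2  ]
272 [124 119 119] [0.489 0.237 0.207] [126 123 122] [0.489 0.231 0.206]
280 [28 28 30] [0.491 0.237 0.215] [33 30 35] [0.49  0.232 0.215]
288 [22 25 26] [0.49  0.237 0.219] [26 27 29] [0.49  0.232 0.219]
296 [26 22 27] [0.488 0.237 0.222] [26 30 29] [0.486 0.232 0.218]
304 [31 28 30] [0.481 0.238 0.216] [34 32 30] [0.481 0.232 0.217]
312 [31 32 36] [0.476 0.238 0.215] [27 28 28] [0.477 0.233 0.217]
320 [36 36 40] [0.474 0.238 0.217] [33 32 35] [0.472 0.233 0.216]
328 [33 35 37] [0.471 0.239 0.219] [35 35 36] [0.47  0.233 0.218]
336 [74 73 71] [0.471 0.238 0.224] [90 87 87] [0.468 0.233 0.22 ]
192 [34 34 35] [0.466 0.241 0.221]
195 [35 35 35] [0.466 0.241 0.215]
198 [61 61 60] [0.467 0.241 0.207]
201 [107 106 103] [0.467 0.241 0.201]
204 [107 106 103] [0.465 0.243 0.195]
207 [109 108 105] [0.466 0.243 0.188]
210 [110 109 106] [0.468 0.241 0.179]
213 [116 108 101] [0.468 0.242 0.172]
216 [154  87  34] [0.47  0.24  0.164]
219 [162  90  29] [0.469 0.241 0.157]
222 [160  88  27] [0.468 0.243 0.151]
225 [160  87  27] [0.469 0.242 0.143]
```

Both cameras put the real fingertips at z≈0.170, just above the post top. That is about 40 mm higher than the TCP pose and tips_ahead imply, so the fingers closed over the post with no contact. I'll trust the cameras: open, go down 34 mm and grip again, watching the force.

```bash
python3 -m pendant '[[[0,0,0,0,0,0,0],[0,0,0,0,0,0,0],[0,0,0,0,0,0,0],[0,0,0,0,0,0,0],[0,0,0,0,0,0,0],[0,0,0,0,0,0,0],[0,0,0,0,0,0,0],[0,0,0,0,0,0,0]]]' && python3 -m pendant '[[[0,0,1,7,0,0,0],[0,0,0,7,0,0,0],[0,0,0,7,0,0,0],[0,0,0,7,0,0,0],[0,0,0,6,0,0,0],[0,0,0,0,0,0,0],[0,0,0,0,0,0,0]]]' && python3 -m pendant '[[[0.3,0,0,0,0,0,0],[0.5,0,0,0,0,0,0],[0.7,0,0,0,0,0,0],[1,0,0,0,0,0,0],[1,0,0,0,0,0,0],[1,0,0,0,0,0,0],[1,0,0,0,0,0,0],[1,0,0,0,0,0,0],[1,0,0,0,0,0,0]]]' 25
```

```text
time: 5.53
tool_pos: [0.4772, 0.2349, 0.1436]
tool_rot: [-3.14, 0.112, -0.0]
force: [0.2, 0.0, 0.2]
width: 0.0852
finger_force: 0.0
time: 6.12
tool_pos: [0.477, 0.2338, 0.1092]
tool_rot: [3.139, -0.112, -0.001]
force: [0.7, -0.7, 0.8]
width: 0.0852
finger_force: 0.0
time: 6.87
tool_pos: [0.4771, 0.2339, 0.1098]
tool_rot: [-3.14, 0.112, -0.0]
force: [-1.4, -0.8, 2.9]
width: 0.0159
finger_force: 29.9
```

Gripped at 15.9 mm, which matches the post. Now I drag it along the cabinet's −y.

```bash
python3 -m pendant '[[[1,0,5,0,0,0,0],[1,0,9,0,0,0,0],[1,0,9,0,0,0,0],[1,0,9,0,0,0,0],[1,0,9,0,0,0,0],[1,0,9,0,0,0,0],[1,0,9,0,0,0,0],[1,0,9,0,0,0,0],[1,0,8,0,0,0,0],[1,0,4,0,0,0,0],[1,0,0,0,0,0,0]]]' && python3 -m pendant '[[[1,0,2,0,0,0,0],[1,0,2,0,0,0,0],[1,0,2,0,0,0,0],[1,0,0,0,0,0,0]]]'
```

```text
time: 7.78
tool_pos: [0.4712, 0.1524, 0.1098]
tool_rot: [3.139, -0.114, -0.0]
force: [-2.5, -1.5, 6.0]
width: 0.0158
finger_force: 30.3
time: 8.12
tool_pos: [0.4708, 0.1469, 0.1097]
tool_rot: [3.139, -0.113, -0.0]
force: [-2.5, -1.4, 6.1]
width: 0.0158
finger_force: 30.4
```

```bash
python3 -m pendant '[[[1,0,2,0,0,0,0],[1,0,2,0,0,0,0],[1,0,0,0,0,0,0]]]' && python3 -m pendant '[[[1,0,2,0,0,0,0],[1,0,2,0,0,0,0],[1,0,0,0,0,0,0]]]'&& python3 -m pendant '[[[1,0,2,0,0,0,0],[1,0,2,0,0,0,0],[1,0,0,0,0,0,0]]]'
```

```text
time: 8.37
tool_pos: [0.4705, 0.143, 0.1097]
tool_rot: [3.139, -0.113, -0.0]
force: [-3.1, -0.9, 7.1]
width: 0.0156
finger_force: 30.4
time: 8.62
tool_pos: [0.4703, 0.1406, 0.1098]
tool_rot: [-3.137, 0.113, -0.001]
force: [-1.0, 15.4, 2.3]
width: 0.0154
finger_force: 30.0
time: 8.87
tool_pos: [0.4704, 0.1405, 0.1099]
tool_rot: [-3.13, 0.111, -0.003]
force: [4.2, 52.1, -4.8]
width: 0.0157
finger_force: 34.9
```

Stop reached: motion ended at 93.5 mm and the force rose to 52 N. I'll back off the command, release, and lift.

```bash
python3 -m pendant '[[[1,0,-3,0,0,0,0],[1,0,-2,0,0,0,0],[1,0,0,0,0,0,0]]]' && python3 -m pendant '[[[0,0,0,0,0,0,0],[0,0,0,0,0,0,0],[0,0,0,0,0,0,0],[0,0,0,0,0,0,0],[0,0,0,0,0,0,0],[0,0,0,0,0,0,0],[0,0,0,0,0,0,0],[0,0,0,0,0,0,0]]]' && python3 -m pendant '[[[0,0,0,-10,0,0,0],[0,0,0,-20,0,0,0],[0,0,0,-25,0,0,0],[0,0,0,-25,0,0,0],[0,0,0,-25,0,0,0],[0,0,0,-25,0,0,0],[0,0,0,-20,0,0,0],[0,0,0,0,0,0,0],[0,0,0,0,0,0,0],[0,0,0,0,0,0,0]]]'
python3 - <<'E'
from h import *
s=read_state();Rt=R.from_rotvec(s['tool_rot'])
im,d=snapshot('wrist');save('w4',im);c=calibration('wrist');K=np.array(c['camera_matrix']);M=np.array(c['mount'])
v,u=np.nonzero(cv2.inRange(cv2.cvtColor(im,cv2.COLOR_RGB2HSV),(5,150,120),(18,255,255)));z=d[v,u]
C=np.stack([(u-K[0,2])/K[0,0]*z,(v-K[1,2])/K[1,1]*z,z,np.ones_like(z)],-1)@M.T
W=Rt.apply(C[:,:3])+s['tool_pos']
W=W[(W[:,2]>.158)&(W[:,2]<.175)]
for t in(W[W[:,1]>0],W[W[:,1]<0]):print(len(t),t.mean(0) if len(t) else '')
E
```

```text
time: 9.12
tool_pos: [0.4703, 0.1407, 0.1098]
tool_rot: [3.14, -0.112, 0.0]
force: [-1.2, 1.4, 5.6]
width: 0.0154
finger_force: 30.8
time: 9.78
tool_pos: [0.4705, 0.1411, 0.1096]
tool_rot: [3.14, -0.112, -0.0]
force: [0.4, 0.5, -0.4]
width: 0.085
finger_force: 0.0
time: 10.62
tool_pos: [0.4701, 0.1411, 0.2591]
tool_rot: [3.139, -0.112, -0.001]
force: [1.2, -1.0, 0.1]
width: 0.0855
finger_force: 0.0
329 [0.47117384 0.14084657 0.16397018]
443 [ 0.45009955 -0.15172427  0.16324367]
```

View pics/w4.png

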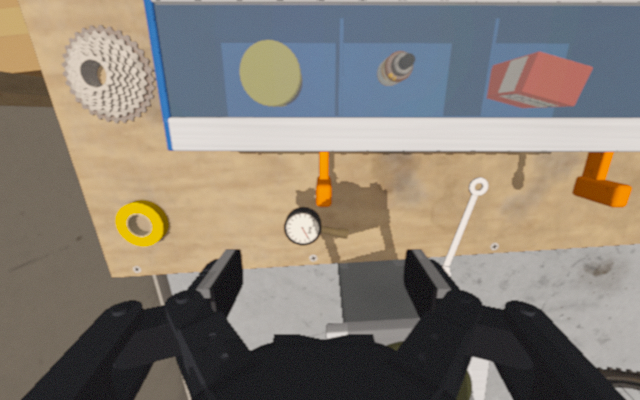

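The left pull is now at (324,190), about 94 mm from the cabinet's middle plane. The right pull and the tub (270,73) are where they were, and the gripper is clear.

```bash
python3 -c "from station import *;print(close_job())"
```

```text
the job is handed in; nothing more can be done
None
```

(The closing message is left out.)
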